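Tag the tired anti-vibration foot

TASK

Three anti-vibration feet from the laboratory balance stand in a row on the bench: press down the round black pad of each in turn, from the robot's left to its right, until you feel its spring give by several millimetres, to find the one with the softest spring. Then mark that foot for replacement by pushing its orange tag down fully home, leaving the other two tags up. Only press, with the fingertips: do not lift, tip or shove the feet or the flask, jar, brass weight and stopper around them.

Things in the scene. Friction and masses are not known exactly. Their poses are not given: they have to be found in the camera images.
- mount_a: one of three feet alike but for spring stiffness, loose on the bench: one at the robot's left (y > 0.12), one in the middle, one at its right (y < -0.12); which is where varies. Aluminium base 140 x 80 x 14 mm, about 1 kg. Origin: centre of underside; own x points from pad (own x -30 mm) to tag (own x +50 mm), roughly away from the robot, yaw within 0.3 rad
- pad_a_top (a point): centre of the top of the round black pad of mount_a: 56 mm across, 60 mm above the bench when not pressed; it moves with the pad, straight down
- pad_a (a joint): how far that pad is pressed down, in m: 0 at rest, at most 0.012. It springs back when let go. All three springs start to give at about 1 N; 4.5 N sinks the softest right to its stop (about 3.5 N is enough), the others under 8 mm; the hardest needs about 11 N to reach its stop
- tag_a_top (a point): centre of the top of the orange tag of mount_a, an upright plate with a flat cap 16 mm (own x) by 30 mm (own y), standing out of a grey holder (30 x 44 mm, its top 40 mm above the bench). Cap top 66 mm above the bench when fully up, 48 mm when pushed fully home; it moves with the tag
- tag_a (a joint): how far that tag is pushed down, in m: 0 fully up, 0.018 fully home on a hard stop. It slides stiffly (about 3 N) and stays where it is left; at the start it is 0 to 0.003
- mount_b: one of three feet alike but for spring stiffness, loose on the bench: one at the robot's left (y > 0.12), one in the middle, one at its right (y < -0.12); which is where varies. Aluminium base 140 x 80 x 14 mm, about 1 kg. Origin: centre of underside; own x points from pad (own x -30 mm) to tag (own x +50 mm), roughly away from the robot, yaw within 0.3 rad
- pad_b_top (a point): centre of the top of the round black pad of mount_b: 56 mm across, 60 mm above the bench when not pressed; it moves with the pad, straight down
- pad_b (a joint): how far that pad is pressed down, in m: 0 at rest, at most 0.012. It springs back when let go. All three springs start to give at about 1 N; 4.5 N sinks the softest right to its stop (about 3.5 N is enough), the others under 8 mm; the hardest needs about 11 N to reach its stop
- tag_b_top (a point): centre of the top of the orange tag of mount_b, an upright plate with a flat cap 16 mm (own x) by 30 mm (own y), standing out of a grey holder (30 x 44 mm, its top 40 mm above the bench). Cap top 66 mm above the bench when fully up, 48 mm when pushed fully home; it moves with the tag
- tag_b (a joint): how far that tag is pushed down, in m: 0 fully up, 0.018 fully home on a hard stop. It slides stiffly (about 3 N) and stays where it is left; at the start it is 0 to 0.003
- mount_c: one of three feet alike but for spring stiffness, loose on the bench: one at the robot's left (y > 0.12), one in the middle, one at its right (y < -0.12); which is where varies. Aluminium base 140 x 80 x 14 mm, about 1 kg. Origin: centre of underside; own x points from pad (own x -30 mm) to tag (own x +50 mm), roughly away from the robot, yaw within 0.3 rad
- pad_c_top (a point): centre of the top of the round black pad of mount_c: 56 mm across, 60 mm above the bench when not pressed; it moves with the pad, straight down
- pad_c (a joint): how far that pad is pressed down, in m: 0 at rest, at most 0.012. It springs back when let go. All three springs start to give at about 1 N; 4.5 N sinks the softest right to its stop (about 3.5 N is enough), the others under 8 mm; the hardest needs about 11 N to reach its stop
- tag_c_top (a point): centre of the top of the orange tag of mount_c, an upright plate with a flat cap 16 mm (own x) by 30 mm (own y), standing out of a grey holder (30 x 44 mm, its top 40 mm above the bench). Cap top 66 mm above the bench when fully up, 48 mm when pushed fully home; it moves with the tag
- tag_c (a joint): how far that tag is pushed down, in m: 0 fully up, 0.018 fully home on a hard stop. It slides stiffly (about 3 N) and stays where it is left; at the start it is 0 to 0.003
- flask: clear glass conical flask, 84 mm across the foot, 131 mm tall; bystander beyond the feet. Origin: centre of its underside
- jar: amber jar with a white cap, 68 mm across, 90 mm tall; bystander beyond the feet. Origin: centre of its underside
- weight: brass balance weight with a knob, 32 mm across, 50 mm tall; bystander right of the feet. Origin: centre of its underside
- stopper: dark rubber stopper, 36 mm across, 30 mm tall; bystander left of the feet. Origin: centre of its underside

How it is judged:
By the outcome, as a careful person would: the job done as asked, in the order asked, and still so for the second after the job is handed in, with the robot touching nothing.
It also fails if it takes over 54 s, if anything falls off the work surface, if the arm or the gripper's body presses on something with over 40 N, if the wrist force passes 120 N, or if a joint passes its speed limit or range.

ROBOT

A 6-joint arm with a two-finger parallel gripper is mounted at the origin on the work surface. World frame = base frame: x ahead of the robot, y to its left, z up, the work surface at z = 0. Lengths are in m, angles in rad, forces in N, time in s.
With the tool pointing down it reaches from about 0.325 to 0.875 m from the base axis. Payload 4.4 kg.
Tool frame: the origin (TCP) lies at the very end of the fingers, on their centre line; the grasp point (between the pads) lies 19 mm behind it; z points along the fingers, y is the direction in which the jaws open and shut (so a half turn about z gives the same grasp; the last joint's range is limited). The gripper opens to 85 mm and grips with 20 to 120 N. Pads are 22 mm wide; open, the fingers measure 114 mm over their backs; the gripper's body (76 mm by 85 mm) begins 54 mm behind the grasp point. The pads swing forward as they close: fully open they stand 13 mm farther back than shut.
Start: joints at [1.157, 0.207, 1.542, -0, 1.393, -0.15], TCP at [0.149, 0.555, 0.197] pointing down, gripper open.
Joint ranges: [-2.73, 2.73], [-0.86, 2.22], [0.23, 2.46], [-1.11, 4.25], [0.08, 2.63], [-2.82, 2.82]. Speed limits (rad/s): [2.79, 2.79, 3.14, 3.14, 3.14, 3.14].

INTERFACE

Orientations are given as a unit quaternion [x, y, z, w].
In Python, from plant import get_obs, get_image, hand_in gives the robot as it stands. The module is installed in compiled form; this text tells all that it offers.
- The arm moves only by the tool apply_moves, never from a script. Its arguments are lists of equal length, an entry for each row: "slide": the shift along the tool's x, y, z in m, a list of three; "turn": the turn about the tool's z in rad; "gripper": the finger opening in m, from 0 to 0.0854. In form: {"slide": [[x, y, z], ...], "turn": [turn, ...], "gripper": [gripper, ...]}. A call has 1 to 8 rows; each row is the pose to reach, as a shift and turn from the pose commanded when the call began, along the tool's axes at that moment; what a row does not reach only later rows make up. A row lasts 1/8 s, in which the tool goes at most 62.5 mm and 10.7 degrees, less where a joint would pass 70% of its speed; a pose out of reach is approached as far as the arm can. A call with a gripper value outside its range is refused whole. The fingers move at their own pace and stop on an object; the grip force is fixed at half the most. Time passes only in rows, so rows that repeat a pose let the fingers close. It gives the time, the measured TCP pose, the force and the opening at its end, in the units of the state.
- get_obs(): the state, without advancing time (a new reading comes with each control period).
- get_image(name): name is "scene" or "top"; returns a dict with "pixels" (400x640x3 uint8, red, green, blue), "camera_matrix" (3x3 intrinsics, pixels), "rvec" (rotation vector, rad) and "tvec" (3), from world to camera coordinates, as OpenCV has them. Camera axes: x right, y down, z forward; pixel columns grow to the right and rows downward; lengths in m; the calibration is good to about 2 mm. A picture is of the moment at which its call begins. There is no depth.
- hand_in(): hands the job in, once; it reports no verdict.
The state is a dict: "time": time; "q": joint angles; "qvel": joint speeds; "joint_torque": joint torques, N m; "tcp_pos": TCP position; "tool_rot": TCP orientation; "force": force on the tool from outside, world axes, zero at the start; "ft_torque": the same for the moment, N m; "width": finger opening in m.
Only numpy, scipy, OpenCV 4.12 (cv2) and the standard library are available. Lean on these libraries where they do the work, as an engineer would, in place of code of your own. Each camera call takes 0.05 s, during which the arm holds its last target. There are 200 camera calls.

## Working session

There is one attempt and no reset: what is moved stays moved. The work goes in short steps, Python scripts to look and compute and a tool call to move; the robot and the scene stay as the last step left them, time stands still between calls to the robot, and variables do not carry over. Pictures are saved under pics/ and viewed, about 8 in all and at most 12, crops included, and the job is handed in when it is done.

Besides the shell and the picture viewer there is one more tool, called after "Call:" as a command line: name --pt "numbers of a row" for each row, then --argument value for the rest. apply_moves: Moves the arm, as the interface text tells. Its arguments: {"type":"object","properties":{"slide":{"type":"array"},"turn":{"type":"array"},"gripper":{"type":"array"}},"required":["slide","turn","gripper"]}

```bash
mkdir -p pics; python3 - <<'E'
from plant import get_obs,get_image
import cv2,numpy as np
for n in("scene","top"):
    d=get_image(n); cv2.imwrite(f"pics/{n}0.png",d["pixels"][:,:,::-1]); np.savez(f"{n}0.npz",**d)
    R=cv2.Rodrigues(np.array(d["rvec"]))[0]; print(n,(-R.T@np.array(d["tvec"]).ravel()).round(3),np.array(d["camera_matrix"]).round(1).tolist())
o=get_obs();print(o)
E
```

```text
scene [1.202 0.477 0.817] [[434.2, 0.0, 319.9], [0.0, 434.2, 203.5], [0.0, 0.0, 1.0]]
top [ 0.567 -0.009  0.961] [[374.0, 0.0, 322.4], [0.0, 374.0, 201.2], [0.0, 0.0, 1.0]]
{'time': 0.1, 'q': array([ 1.15751189e+00,  2.07371578e-01,  1.54282248e+00, -7.10101269e-06,
        1.39352551e+00, -1.50512015e-01]), 'qvel': array([-0.00087511, -0.00186796, -0.00337019, -0.00094322,  0.00186801,
        0.00089995]), 'joint_torque': array([ 5.08455141e-04, -3.84092045e+01, -2.92550057e+01, -1.42041035e-04,
        4.86596109e-03,  2.33146793e-06]), 'tcp_pos': array([0.14906898, 0.55454471, 0.19561568]), 'tool_rot': array([ 1.31007832e-01,  9.91380763e-01, -1.02245129e-03, -2.92474983e-04]), 'force': array([-0.13695224,  0.2654464 , -0.06738455]), 'ft_torque': array([-0.03587678,  0.03167208,  0.01184841]), 'width': 0.08521167032772116}
```

View pics/scene0.png

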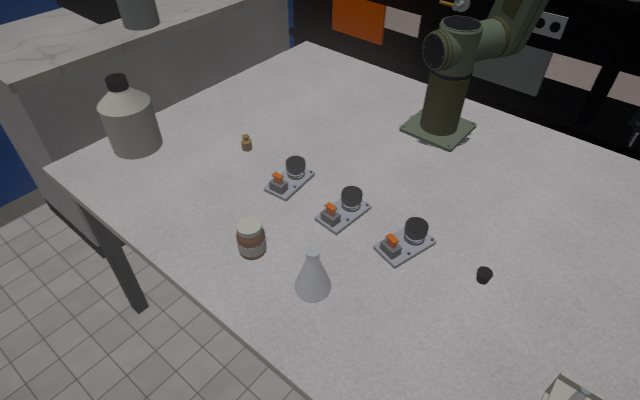

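View pics/top0.png

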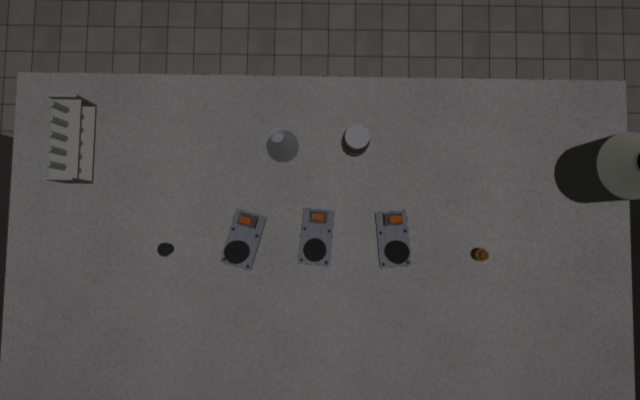

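The top view shows pads at about (237,252), (315,250) and (397,252), with orange tags at (246,220), (318,217) and (395,219). The stopper is at (166,249), the brass weight at (482,254), and the flask and jar are beyond the feet. Next I'll measure from both views.

```bash
cat > h.py <<'E'
import cv2,numpy as np
def cam(d):
    K=np.array(d["camera_matrix"]);R=cv2.Rodrigues(np.array(d["rvec"]))[0];t=np.array(d["tvec"]).reshape(3,1)
    return K,R,t
def plane(d,uv,z):
    K,R,t=cam(d);c=(-R.T@t).ravel();r=R.T@np.linalg.inv(K)@np.array([*uv,1.]);return c+r*(z-c[2])/r[2]
def tri(d1,u1,d2,u2):
    P=[K@np.hstack([R,t]) for K,R,t in(cam(d1),cam(d2))]
    X=cv2.triangulatePoints(P[0],P[1],np.array(u1,float).reshape(2,1),np.array(u2,float).reshape(2,1)).ravel();return X[:3]/X[3]
def blobs(m,lo,hi):
    n,l,s,c=cv2.connectedComponentsWithStats(m.astype(np.uint8));return [(c[i].round(1),s[i].tolist()) for i in range(1,n) if lo<s[i,4]<hi]
def orange(d):
    h=cv2.cvtColor(np.ascontiguousarray(d["pixels"]),cv2.COLOR_RGB2HSV);return (h[...,0]<14)&(h[...,1]>170)&(h[...,2]>90)
def dark(d):
    return d["pixels"].max(2)<d["T"]
E
python3 - <<'E'
from h import *
S=dict(np.load("scene0.npz"));T=dict(np.load("top0.npz"))
S["T"]=60;T["T"]=32
for d,n,sl in((S,"S",(slice(140,280),slice(250,450))),(T,"T",(slice(190,285),slice(210,430)))):
    for f in(orange,dark):
        m=np.zeros((400,640),bool);m[sl]=f(d)[sl]
        print(n,f.__name__,[(b[0].tolist(),b[1]) for b in blobs(m,25,1500)])
a=S["pixels"][140:280,250:450];b=T["pixels"][195:285,210:430]
v=np.vstack([cv2.resize(a,None,fx=3,fy=3,interpolation=2)[:,:600],]);w=cv2.resize(b,None,fx=3,fy=3)[:,:660]
cv2.imwrite("pics/c1.png",np.vstack([np.hstack([v,np.zeros((420,60,3),np.uint8)]),w[:180]])[:,:,::-1])
E
```

```text
S orange [([277.1, 174.8], [273, 172, 9, 6, 29]), ([330.4, 206.1], [326, 203, 10, 7, 40]), ([392.0, 238.0], [387, 234, 11, 9, 52])]
S dark [([353.7, 197.3], [344, 191, 18, 10, 43]), ([416.3, 227.8], [405, 217, 23, 23, 393])]
T orange [([317.8, 216.4], [312, 214, 12, 6, 61]), ([244.3, 219.7], [239, 216, 12, 8, 64]), ([395.1, 218.7], [390, 216, 12, 6, 56])]
T dark [([314.2, 249.4], [304, 239, 21, 22, 378]), ([236.1, 251.5], [225, 241, 24, 22, 422]), ([396.5, 251.5], [385, 241, 24, 22, 415])]
```

View pics/c1.png

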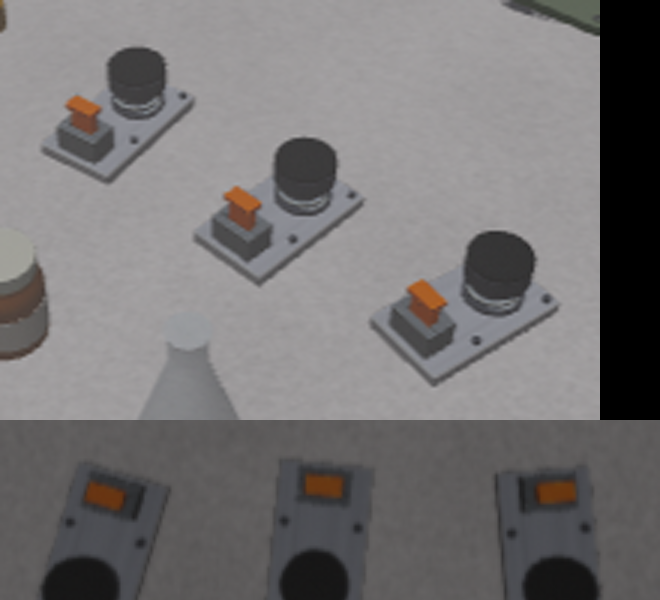

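The crop shows three feet with their caps and pad tops clear. In scene pixels the pad-top ellipse centres are about (416.7,225), (351.7,193), (295.7,161) for the left, middle and right feet. All three tags are up.

```bash
python3 - <<'E'
from h import *
S=dict(np.load("scene0.npz"));T=dict(np.load("top0.npz"))
tag=[((392,238),(244.3,219.7)),((330.6,206.1),(317.8,216.4)),((277.2,174.8),(395.1,218.7))]
pad=[((416.7,225),(236.1,251.5)),((351.7,193.3),(314.2,249.4)),((295.7,161),(396.5,251.5))]
for (a,b),(c,d) in zip(tag,pad):
    A=tri(S,a,T,b);C=tri(S,c,T,d);At=plane(T,b,.065);Ct=plane(T,d,.06);As=plane(S,a,.065);Cs=plane(S,c,.06)
    print("tag",A.round(4),At.round(4)[:2],As.round(4)[:2],"pad",C.round(4),Ct.round(4)[:2],Cs.round(4)[:2],"yaw",np.arctan2(*(At-Ct)[[1,0]]).round(3), np.hypot(*(At-Ct)[:2]).round(3))
from scipy.spatial.transform import Rotation as Ro
from plant import get_obs
print(Ro.from_quat(get_obs()["tool_rot"]).as_matrix().round(4))
for uv in((166,249),(482,254)):print(plane(T,uv,.03).round(3))
E
```

```text
tag [0.5694 0.1782 0.0649] [0.569  0.1788] [0.5698 0.1779] pad [0.4921 0.1982 0.06  ] [0.4926 0.1974] [0.4915 0.1987] yaw -0.24 0.079
tag [0.5796 0.0029 0.0667] [0.5796 0.003 ] [0.5782 0.0018] pad [0.5005 0.0103 0.0594] [0.5005 0.0104] [0.5011 0.0106] yaw -0.094 0.079
tag [ 0.5774 -0.1823  0.0672] [ 0.5769 -0.1821] [ 0.5759 -0.1848] pad [ 0.4993 -0.186   0.0659] [ 0.4985 -0.1868] [ 0.494  -0.1915] yaw 0.06 0.079
[[-9.657e-01  2.598e-01 -8.000e-04]
 [ 2.598e-01  9.657e-01 -2.000e-03]
 [ 3.000e-04 -2.100e-03 -1.000e+00]]
[0.494 0.378 0.03 ]
[ 0.493 -0.404  0.03 ]
```

Call:
apply_moves --pt "-0.053 -0.032 0.01" --pt "-0.106 -0.064 0.02" --pt "-0.159 -0.096 0.03" --pt "-0.212 -0.128 0.04" --pt "-0.265 -0.16 0.05" --pt "-0.318 -0.192 0.06" --pt "-0.371 -0.224 0.07" --pt "-0.424 -0.256 0.08" --turn '[0,0,0,0,0,0,0,0]' --gripper '[0,0,0,0,0,0,0,0]'

```text
time: 1.1
tcp_pos: [0.492, 0.1974, 0.1163]
tool_rot: [0.131, 0.991, 0.0, -0.0]
force: [0.2, 0.5, 0.5]
width: -0.0
```

Call:
apply_moves --pt "0 0 0" --pt "0 0 0.02" --pt "0 0 0.03" --pt "0 0 0.03" --turn '[0,0,0,0]' --gripper '[0,0,0,0]'

```text
time: 1.6
tcp_pos: [0.4894, 0.1996, 0.0859]
tool_rot: [0.13, 0.991, -0.0, -0.001]
force: [-0.3, 0.2, -0.4]
width: -0.0001
```

Call:
apply_moves --pt "0 0 0" --pt "0 0 0" --pt "0 0 0" --pt "0 0 0" --turn '[0,0,0,0]' --gripper '[0,0,0,0]'

```text
time: 2.1
tcp_pos: [0.4913, 0.1992, 0.0873]
tool_rot: [0.131, 0.991, 0.0, 0.0]
force: [-0.6, 0.4, -0.1]
width: 0.0001
```

Call:
apply_moves --pt "0 0 0.01" --pt "0 0 0.02" --pt "0 0 0.022" --pt "0 0 0.022" --turn '[0,0,0,0]' --gripper '[0,0,0,0]'

```text
time: 2.6
tcp_pos: [0.4908, 0.199, 0.0644]
tool_rot: [0.131, 0.991, -0.0, -0.001]
force: [-0.0, 0.7, -0.2]
width: -0.0002
```

Call:
apply_moves --pt "0 0 0.001" --pt "0 0 0.003" --pt "0 0 0.003" --turn '[0,0,0]' --gripper '[0,0,0]'

```text
time: 2.98
tcp_pos: [0.4911, 0.1991, 0.0619]
tool_rot: [0.131, 0.991, -0.0, -0.0]
force: [-0.7, 0.5, 0.1]
width: 0.0001
```

Call:
apply_moves --pt "0 0 0.001" --pt "0 0 0.002" --pt "0 0 0.002" --turn '[0,0,0]' --gripper '[0,0,0]'

```text
time: 3.35
tcp_pos: [0.4911, 0.1991, 0.0599]
tool_rot: [0.131, 0.991, -0.0, -0.0]
force: [-0.7, -0.5, -0.5]
width: -0.0001
```

Call:
apply_moves --pt "0 0 0.001" --pt "0 0 0.002" --pt "0 0 0.002" --turn '[0,0,0]' --gripper '[0,0,0]'

```text
time: 3.72
tcp_pos: [0.491, 0.1991, 0.0578]
tool_rot: [0.131, 0.991, -0.0, -0.0]
force: [0.3, -0.7, 0.4]
width: -0.0003
```

Call:
apply_moves --pt "0 0 0.001" --pt "0 0 0.002" --pt "0 0 0.002" --turn '[0,0,0]' --gripper '[0,0,0]'

```text
time: 4.1
tcp_pos: [0.4911, 0.1991, 0.0558]
tool_rot: [0.131, 0.991, -0.0, -0.0]
force: [0.6, 0.1, -1.3]
width: 0.0003
```

Call:
apply_moves --pt "0 0 0" --turn '[0]' --gripper '[0]'

```text
time: 4.22
tcp_pos: [0.4912, 0.1991, 0.0559]
tool_rot: [0.131, 0.991, -0.0, 0.0]
force: [-0.1, -0.0, 0.4]
width: 0.0002
```

Call:
apply_moves --pt "0 0 0" --turn '[0]' --gripper '[0]'

```text
time: 4.35
tcp_pos: [0.4912, 0.1991, 0.056]
tool_rot: [0.131, 0.991, 0.0, 0.0]
force: [0.2, 0.2, 0.2]
width: -0.0
```

Call:
apply_moves --pt "0 0 0.001" --pt "0 0 0.002" --pt "0 0 0.002" --turn '[0,0,0]' --gripper '[0,0,0]'

```text
time: 4.72
tcp_pos: [0.491, 0.1991, 0.0538]
tool_rot: [0.131, 0.991, -0.0, -0.0]
force: [-0.2, 0.0, -0.8]
width: -0.0001
```

Call:
apply_moves --pt "0 0 0" --turn '[0]' --gripper '[0]'

```text
time: 4.85
tcp_pos: [0.4911, 0.1991, 0.0539]
tool_rot: [0.131, 0.991, -0.0, -0.0]
force: [-0.3, -1.1, -0.2]
width: 0.0002
```

```bash
python3 - <<'E'
from plant import get_image
import cv2,numpy as np
d=get_image("scene");cv2.imwrite("pics/s2.png",cv2.resize(d["pixels"][100:280,280:480,::-1],None,fx=3,fy=3,interpolation=2))
E
```

```text
(no output)
```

View pics/s2.png

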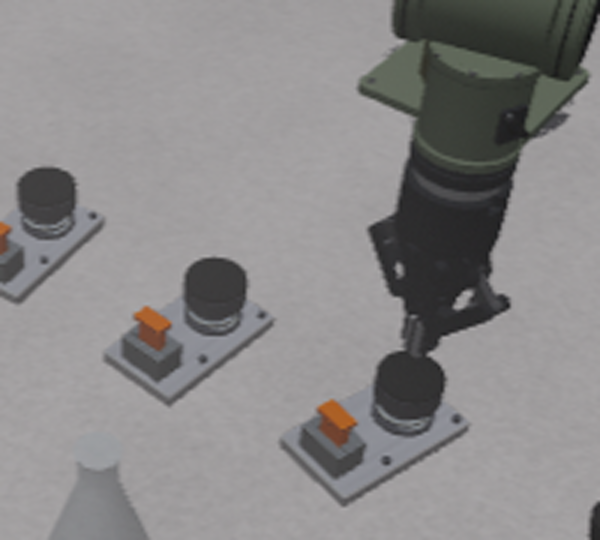

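The fingertips end at the pad's far rim, at crop (420,352), and not at its centre (410,375). They are either above the pad or behind it. The top view and the projected TCP should show which.

```bash
python3 - <<'E'
from h import *
from plant import get_image,get_obs
d=get_image("top");s=get_image("scene");o=get_obs()
print(o["tcp_pos"],o["force"],o["q"],o["joint_torque"])
for n,c in(("top",d),("scene",s)):
  for p in(o["tcp_pos"],o["tcp_pos"]+[0,0,.02],o["tcp_pos"]+[0,0,.1]):
    uv,_=cv2.projectPoints(np.array([p]),np.array(c["rvec"]),np.array(c["tvec"]),np.array(c["camera_matrix"]),None);print(n,uv.ravel().round(1))
a=np.ascontiguousarray(np.hstack([d["pixels"][180:300,180:330],s["pixels"][140:260,340:490]]))
a=np.clip(a.astype(float)*1.8,0,255).astype(np.uint8)
cv2.imwrite("pics/t3.png",cv2.resize(a[:,:,::-1],(800,320),interpolation=2))
np.savez("top3.npz",**d);np.savez("scene3.npz",**s)
E
```

```text
[0.49116283 0.199155   0.05398414] [-0.11760606 -0.31735773 -0.25426882] [ 2.21833760e-01  2.77142765e-01  1.77761903e+00  3.14616115e-05
  1.08679415e+00 -1.08618477e+00] [-6.83434082e-04 -3.66123319e+01 -2.44706243e+01 -3.69520021e-04
  9.15446908e-04  1.83611326e-05]
top [235.9 251.9]
top [234.  252.6]
top [225.1 255.7]
scene [416.5 226.7]
scene [417.9 221. ]
scene [423.7 196.3]
```

View pics/t3.png

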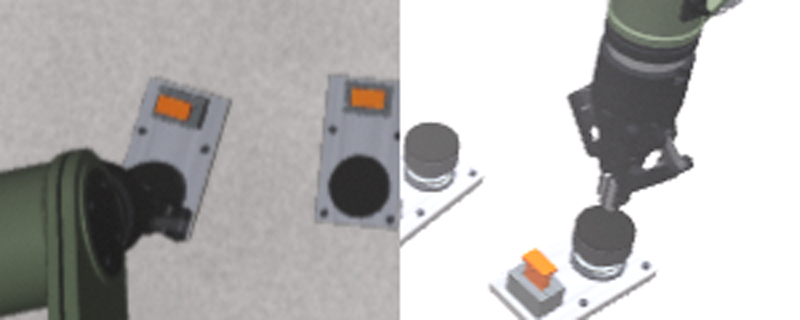

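The grey part of the finger ends at about scene (417.6,217.6), and the pad rim hasn't moved. I'll enhance the dark area to find the real fingertip.

```bash
python3 - <<'E'
import cv2,numpy as np
s=np.load("scene3.npz")["pixels"][185:250,390:450].astype(float)
a=np.clip((s-20)*4,0,255).astype(np.uint8)
cv2.imwrite("pics/z4.png",cv2.resize(a[:,:,::-1],None,fx=9,fy=9,interpolation=0))
E
```

```text
(no output)
```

View pics/z4.png

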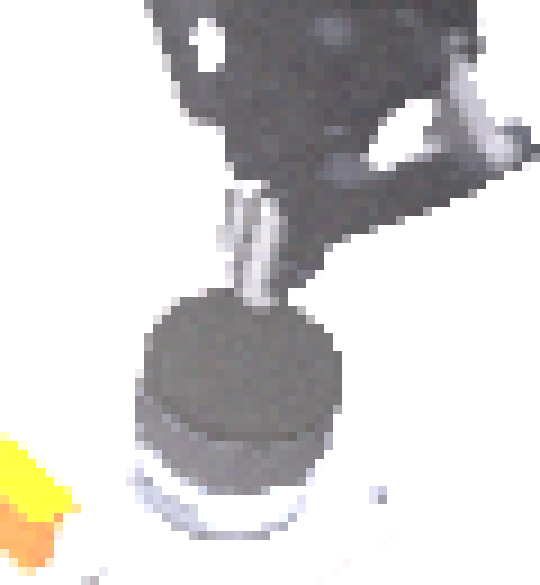

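The finger ends at scene (418.7,218.9), just overlapping the pad's far rim. So the tips are still above the unpressed pad, about 2 cm higher than the reported TCP suggests. I'll go on down in small steps and watch the force.

Call:
apply_moves --pt "0 0 0.001" --pt "0 0 0.002" --pt "0 0 0.003" --turn '[0,0,0]' --gripper '[0,0,0]'

```text
time: 5.38
tcp_pos: [0.4911, 0.1991, 0.0509]
tool_rot: [0.131, 0.991, -0.0, -0.0]
force: [0.0, 1.3, -0.1]
width: 0.0004
```

Call:
apply_moves --pt "0 0 0.001" --pt "0 0 0.002" --pt "0 0 0.003" --turn '[0,0,0]' --gripper '[0,0,0]'

```text
time: 5.75
tcp_pos: [0.4912, 0.1991, 0.0479]
tool_rot: [0.131, 0.991, -0.0, -0.0]
force: [0.3, -0.4, 0.0]
width: -0.0004
```

```bash
cat > f.py <<'E'
from plant import get_image,get_obs
import numpy as np
F=[];M=[]
for i in range(8):
    s=get_image("scene");o=get_obs();F.append(o["force"]);M.append(o["ft_torque"])
np.savez("last.npz",**s)
print(o["time"],o["tcp_pos"].round(4),"F",np.mean(F,0).round(2),"sd",np.std(F,0).round(2),"M",np.mean(M,0).round(3),"tau",o["joint_torque"].round(2)[1:3])
E
python3 f.py
```

```text
6.15 [0.4912 0.1991 0.048 ] F [ 0.15  0.03 -0.09] sd [0.4 0.6 0.5] M [ 0.008  0.001 -0.006] tau [-36.75 -24.23]
```

```bash
python3 - <<'E'
import numpy as np
for f in("scene3","last"):
    p=np.load(f+".npz")["pixels"].astype(int).max(2)[212:236,410:426]
    print(f);print(p)
E
```

```text
scene3
[[156 160 159 126  80  76  65  65  79  78  62  49  47  46  46  47]
 [155 159 158 156 127  90  63  63  78  78  60  47  45  46  47  46]
 [159 157 156 155 119  76  57  72  81  72  56  53  51  46  47  47]
 [156 156 155 141 107  78  61  74  80  71  55  48  47  54  53  84]
 [154 154 157 156 130  81  59  75  78  63  49  48  48  50  86 142]
 [127 102  77  54  52  48  62  78  78  66  51  48  85 143 158 158]
 [ 53  53  51  51  50  51  52  67  75  75  62  49 115 152 159 160]
 [ 52  52  52  51  50  50  51  51  57  56  50  49  51  67 138 161]
 [ 53  51  52  52  51  51  51  52  50  50  50  51  50  49  66 118]
 [ 53  53  51  51  51  51  52  52  51  50  51  51  49  51  50  51]
 [ 53  53  51  52  53  51  51  50  52  50  51  51  51  51  51  50]
 [ 52  53  52  51  51  50  52  50  51  50  51  51  51  51  51  50]
 [ 53  52  52  53  52  52  51  52  51  51  51  51  50  51  51  50]
 [ 52  53  52  53  53  52  52  51  51  51  52  50  51  50  50  52]
 [ 53  52  52  52  51  52  52  52  51  51  50  50  51  50  51  51]
 [ 53  53  53  52  52  52  52  50  51  52  51  51  51  52  49  50]
 [ 53  53  53  52  52
[... 1429 characters left out ...]
  51  50  50  50  50  50  49]
 [ 52  52  52  52  52  53  52  51  52  50  51  51  51  51  50  50]
 [ 53  53  53  52  51  52  52  53  51  51  51  53  50  50  51  50]
 [ 53  54  54  52  52  52  52  51  52  52  52  52  51  52  50  52]
 [ 52  53  51  51  52  51  52  52  52  52  52  51  50  50  50  50]
 [ 52  53  52  53  52  52  51  52  52  51  52  50  52  52  51  50]
 [ 49  52  53  51  52  52  51  52  52  51  51  52  52  51  51  49]
 [ 58  50  49  51  52  52  53  52  51  51  52  52  52  49  48  52]
 [ 58  61  56  49  50  50  49  50  49  50  49  48  48  54  54  52]
 [ 59  57  55  60  62  60  59  54  51  51  56  56  56  53  53  53]
 [ 59  58  59  58  57  57  55  54  54  55  54  55  54  54  54  53]]
```

Call:
apply_moves --pt "0 0 0.001" --pt "0 0 0.002" --pt "0 0 0.003" --pt "0 0 0.003" --turn '[0,0,0,0]' --gripper '[0,0,0,0]'

```text
time: 6.65
tcp_pos: [0.491, 0.1991, 0.0448]
tool_rot: [0.131, 0.991, -0.0, -0.0]
force: [-0.7, -0.1, -1.0]
width: 0.0001
```

```bash
cat >> f.py <<'E'
p=s["pixels"].astype(int).max(2)[215:232,414:424];print(p)
E
python3 f.py
```

```text
7.05 [0.4912 0.1991 0.045 ] F [ 0.14  0.02 -0.14] sd [0.72 0.37 0.31] M [-0.006 -0.005 -0.01 ] tau [-36.83 -24.12]
[[ 73  76  60  74  80  71  55  47  47  49]
 [108  66  59  76  79  67  52  48  47  46]
 [ 80  67  65  79  77  64  52  48  46  47]
 [ 69  58  72  81  73  55  49  49  47  53]
 [ 54  54  74  82  71  55  48  47  47  48]
 [ 51  52  75  80  71  58  50  48  50  49]
 [ 51  50  54  70  72  64  55  51  49  51]
 [ 52  51  50  54  52  51  51  51  50  51]
 [ 52  52  52  51  51  52  51  51  52  52]
 [ 52  52  51  51  52  52  52  51  50  51]
 [ 52  51  51  52  50  51  51  52  51  51]
 [ 52  52  53  52  51  50  51  51  51  51]
 [ 52  53  51  52  52  52  52  51  51  51]
 [ 53  53  51  51  52  52  53  50  51  52]
 [ 51  51  51  52  52  51  51  50  52  50]
 [ 51  53  52  53  52  51  51  51  51  51]
 [ 52  52  52  52  53  52  51  52  51  52]]
```

Call:
apply_moves --pt "0 0 0.002" --pt "0 0 0.004" --pt "0 0 0.005" --pt "0 0 0.005" --turn '[0,0,0,0]' --gripper '[0,0,0,0]'

```text
time: 7.55
tcp_pos: [0.491, 0.1991, 0.0398]
tool_rot: [0.131, 0.991, -0.0, -0.0]
force: [-0.4, 0.6, -0.4]
width: 0.0002
```

```bash
python3 f.py
```

```text
7.95 [0.4912 0.1991 0.04  ] F [ 0.19 -0.03  0.09] sd [0.38 0.52 0.5 ] M [-0.008  0.005  0.003] tau [-36.95 -23.92]
[[74 75 61 73 80 71 55 48 48 49]
 [74 66 58 75 78 63 50 47 46 45]
 [79 66 65 79 78 62 50 47 46 48]
 [71 57 72 80 72 57 48 50 47 46]
 [76 60 74 81 71 56 49 48 48 49]
 [54 55 74 80 63 50 48 47 49 49]
 [49 67 79 78 67 52 47 47 48 50]
 [51 51 71 76 75 59 48 49 51 50]
 [52 51 53 59 56 50 50 51 51 51]
 [51 51 50 52 51 50 51 51 51 50]
 [51 51 50 50 51 50 51 50 51 51]
 [51 52 52 51 52 51 51 51 51 51]
 [53 50 51 51 52 51 51 51 52 50]
 [52 52 51 52 51 52 51 52 51 51]
 [51 51 53 51 51 51 52 51 51 51]
 [53 53 53 53 52 51 52 51 51 50]
 [52 53 52 51 52 50 51 50 51 51]]
```

Call:
apply_moves --pt "0 0 0.002" --pt "0 0 0.004" --pt "0 0 0.004" --turn '[0,0,0]' --gripper '[0,0,0]'

```text
time: 8.32
tcp_pos: [0.4908, 0.199, 0.0356]
tool_rot: [0.131, 0.991, -0.0, -0.0]
force: [-0.3, 0.2, 0.9]
width: 0.0
```

```bash
python3 f.py
```

```text
8.725 [0.4912 0.1991 0.036 ] F [0.09 0.15 0.28] sd [0.48 0.42 0.53] M [-0.005  0.021  0.011] tau [-37.05 -23.75]
[[75 76 60 74 79 71 56 47 47 49]
 [74 65 59 76 79 63 50 47 46 51]
 [79 65 65 79 78 63 49 48 48 46]
 [73 58 71 81 73 57 48 47 45 49]
 [74 60 74 81 73 56 48 47 45 48]
 [65 54 73 79 63 52 50 48 48 50]
 [62 66 79 79 64 51 49 50 52 51]
 [49 64 78 77 60 49 48 47 47 49]
 [51 58 76 79 70 56 48 50 51 51]
 [51 53 57 63 56 51 50 51 50 50]
 [51 50 52 51 52 51 51 51 51 51]
 [52 52 52 52 51 53 51 51 51 52]
 [53 51 52 52 51 51 51 51 51 51]
 [52 51 51 51 51 52 51 51 52 51]
 [53 51 51 51 51 51 52 51 51 50]
 [52 52 51 53 50 52 51 51 50 51]
 [52 52 52 52 53 52 52 51 50 51]]
```

Call:
apply_moves --pt "0 0 0.002" --pt "0 0 0.003" --pt "0 0 0.003" --turn '[0,0,0]' --gripper '[0,0,0]'

```text
time: 9.1
tcp_pos: [0.491, 0.1991, 0.0328]
tool_rot: [0.131, 0.991, -0.0, -0.0]
force: [0.0, 0.2, 0.8]
width: -0.0
```

```bash
python3 f.py
```

```text
9.5 [0.4912 0.1991 0.033 ] F [-0.15  0.15 -0.2 ] sd [0.41 0.53 0.34] M [ 0.013 -0.    -0.006] tau [-37.12 -23.62]
[[78 75 60 73 79 63 50 47 48 46]
 [73 66 59 76 78 63 50 47 47 47]
 [79 66 65 78 78 62 50 47 47 52]
 [72 57 72 81 71 56 47 48 48 45]
 [76 60 74 81 72 58 48 46 47 48]
 [66 54 74 79 63 50 47 47 47 46]
 [67 65 79 79 64 50 49 48 51 49]
 [61 64 79 78 60 48 50 50 50 49]
 [53 73 81 73 57 50 48 48 50 50]
 [52 61 74 76 67 54 50 50 51 51]
 [51 50 59 63 56 51 50 51 51 50]
 [52 52 52 52 51 51 51 52 51 51]
 [52 51 52 51 52 51 51 51 51 51]
 [52 51 50 52 51 52 51 51 52 50]
 [53 53 52 52 50 52 51 51 51 51]
 [52 53 52 52 51 52 51 52 51 50]
 [53 52 53 51 54 52 51 52 51 51]]
```

Call:
apply_moves --pt "0 0 0.002" --pt "0 0 0.004" --pt "0 0 0.004" --turn '[0,0,0]' --gripper '[0,0,0]'

```text
time: 9.88
tcp_pos: [0.4909, 0.1991, 0.0286]
tool_rot: [0.131, 0.991, -0.0, -0.0]
force: [0.4, 0.3, 0.3]
width: -0.0002
```

```bash
python3 f.py; python3 - <<'E'
import cv2,numpy as np
s=np.load("last.npz")["pixels"][165:265,370:470].astype(float)
a=np.clip((s-20)*3,0,255).astype(np.uint8)
cv2.imwrite("pics/z5.png",cv2.resize(a[:,:,::-1],None,fx=6,fy=6,interpolation=0)[:600,:])
E
```

```text
10.275 [0.4912 0.1991 0.029 ] F [0.08 0.14 0.29] sd [0.46 0.38 0.55] M [-0.007 -0.006  0.015] tau [-37.22 -23.46]
[[75 75 60 58 54 48 47 47 47 46]
 [74 66 58 75 70 53 48 46 47 47]
 [79 65 65 78 78 62 49 47 46 46]
 [72 58 72 80 72 55 47 46 47 52]
 [75 60 74 81 72 57 49 48 48 47]
 [66 53 74 80 64 49 48 47 50 48]
 [65 66 79 79 63 51 48 47 48 46]
 [62 64 78 78 60 48 49 48 48 48]
 [63 74 81 72 55 49 49 51 49 50]
 [54 74 80 67 53 48 48 48 49 51]
 [53 72 78 76 63 50 50 51 50 51]
 [51 52 63 64 56 51 52 51 50 51]
 [53 52 53 51 51 52 52 52 50 50]
 [53 51 51 51 52 51 53 50 51 50]
 [52 53 52 52 51 51 52 51 51 51]
 [52 52 53 52 52 51 51 52 50 50]
 [52 53 52 51 52 51 51 51 52 52]]
```

View pics/z5.png

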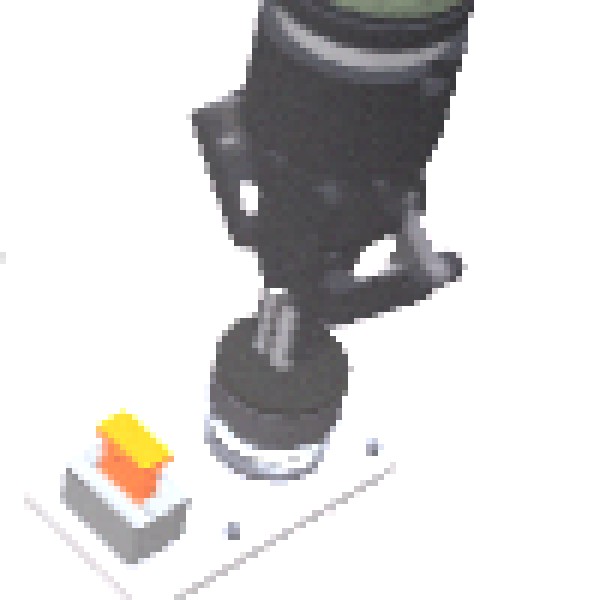

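The fingertip is now at scene (417,226), on the pad axis and just about to touch. The bias looks to be mostly in z. Carrying on.

Call:
apply_moves --pt "0 0 0.002" --pt "0 0 0.003" --pt "0 0 0.003" --turn '[0,0,0]' --gripper '[0,0,0]'

```text
time: 10.65
tcp_pos: [0.491, 0.1991, 0.0258]
tool_rot: [0.131, 0.991, -0.0, -0.0]
force: [-1.0, -0.5, 0.1]
width: 0.0002
```

```bash
sed -i 's/range(8)/range(6)/; s/215:232/222:234/' f.py; python3 f.py
```

```text
10.95 [0.4912 0.1991 0.026 ] F [ 0.04  0.18 -0.04] sd [0.52 0.38 0.39] M [0.008 0.    0.004] tau [-37.28 -23.32]
[[63 65 78 77 59 48 48 47 47 47]
 [62 74 81 72 58 52 48 49 50 48]
 [58 74 80 67 53 49 48 51 52 51]
 [59 77 79 67 53 47 48 48 50 50]
 [52 74 78 75 61 49 51 53 52 52]
 [52 53 60 58 54 51 50 52 51 49]
 [52 52 51 51 51 51 51 51 51 52]
 [52 53 51 52 52 51 51 51 51 50]
 [53 53 52 52 51 52 53 51 50 51]
 [53 52 53 51 52 51 52 51 52 51]
 [52 53 51 52 52 51 51 51 51 51]
 [49 48 50 50 50 51 49 48 46 54]]
```

Call:
apply_moves --pt "0 0 0.002" --pt "0 0 0.003" --pt "0 0 0.003" --turn '[0,0,0]' --gripper '[0,0,0]'

```text
time: 11.32
tcp_pos: [0.4915, 0.1992, 0.0231]
tool_rot: [0.131, 0.991, 0.0, 0.0]
force: [0.7, -0.2, 1.1]
width: -0.0003
```

```bash
python3 f.py
```

```text
11.625 [0.4914 0.1992 0.0231] F [0.72 0.12 1.53] sd [0.42 0.7  0.21] M [ 0.034 -0.066  0.014] tau [-36.47 -22.28]
[[63 64 77 78 60 48 47 46 51 48]
 [60 74 81 75 58 48 48 47 46 48]
 [58 74 79 67 54 49 47 50 50 49]
 [66 79 80 64 49 50 50 49 49 51]
 [68 81 79 61 48 49 48 49 51 50]
 [55 73 78 70 56 48 50 51 52 50]
 [52 53 60 56 52 52 52 51 51 52]
 [52 52 52 51 53 52 51 51 52 50]
 [52 52 52 51 52 52 51 51 51 50]
 [53 52 52 52 51 52 51 51 50 51]
 [53 52 53 52 52 51 52 51 51 51]
 [50 50 51 52 52 51 51 50 49 48]]
```

Contact: about 1.5 N at a reported z of 0.023. The closed tips therefore sit about 35 mm above the reported TCP. Now pressing several millimetres.

Call:
apply_moves --pt "0 0 0.001" --pt "0 0 0.002" --pt "0 0 0.002" --turn '[0,0,0]' --gripper '[0,0,0]'

```text
time: 12.0
tcp_pos: [0.4914, 0.1992, 0.021]
tool_rot: [0.131, 0.991, 0.0, 0.0]
force: [1.7, 0.1, 2.4]
width: 0.0002
```

```bash
sed -i '$d' f.py; sed -i 's/range(6)/range(5)/' f.py; python3 f.py
```

```text
12.25 [0.4914 0.1992 0.0211] F [1.19 0.74 1.7 ] sd [0.61 0.65 0.39] M [ 0.069 -0.173  0.007] tau [-36.16 -21.62]
```

Call:
apply_moves --pt "0 0 0.001" --pt "0 0 0.002" --pt "0 0 0.003" --pt "0 0 0.003" --turn '[0,0,0,0]' --gripper '[0,0,0,0]'

```text
time: 12.75
tcp_pos: [0.4914, 0.1992, 0.018]
tool_rot: [0.131, 0.991, 0.0, 0.0]
force: [2.0, 0.9, 2.2]
width: 0.0001
```

```bash
python3 f.py
```

```text
13.0 [0.4914 0.1991 0.0181] F [1.47 0.65 2.87] sd [0.75 0.45 0.62] M [ 0.087 -0.27  -0.001] tau [-35.78 -20.89]
```

Call:
apply_moves --pt "0 0 -0.01" --pt "0 0 -0.05" --pt "-0.015 -0.045 -0.05" --pt "-0.029 -0.09 -0.05" --pt "-0.044 -0.135 -0.05" --pt "-0.058 -0.18 -0.05" --pt "-0.058 -0.18 -0.03" --pt "-0.058 -0.18 -0.015" --turn '[0,0,0,0,0,0,0,0]' --gripper '[0,0,0,0,0,0,0,0]'

```text
time: 14.0
tcp_pos: [0.499, 0.0098, 0.032]
tool_rot: [0.132, 0.991, 0.0, -0.001]
force: [-0.1, -0.6, 0.8]
width: 0.0001
```

Call:
apply_moves --pt "0 0 0.003" --pt "0 0 0.005" --pt "0 0 0.005" --turn '[0,0,0]' --gripper '[0,0,0]'

```text
time: 14.38
tcp_pos: [0.5007, 0.0107, 0.0282]
tool_rot: [0.131, 0.991, -0.0, 0.0]
force: [0.1, 0.7, -0.0]
width: -0.0004
```

```bash
python3 f.py
```

```text
14.625 [0.5007 0.0103 0.0284] F [-0.78 -0.11 -0.02] sd [0.55 0.39 0.74] M [-0.003  0.019  0.018] tau [-34.55 -23.04]
```

Call:
apply_moves --pt "0 0 0.002" --pt "0 0 0.004" --pt "0 0 0.005" --pt "0 0 0.005" --turn '[0,0,0,0]' --gripper '[0,0,0,0]'

```text
time: 15.12
tcp_pos: [0.5006, 0.0102, 0.0231]
tool_rot: [0.131, 0.991, 0.0, 0.0]
force: [1.0, 0.1, 1.6]
width: -0.0001
```

```bash
python3 f.py
```

```text
15.375 [0.5006 0.0102 0.0231] F [ 0.08 -0.04  2.07] sd [0.37 0.95 0.41] M [0.028 0.    0.007] tau [-33.63 -21.91]
```

Call:
apply_moves --pt "0 0 0.001" --pt "0 0 0.002" --pt "0 0 0.002" --turn '[0,0,0]' --gripper '[0,0,0]'

```text
time: 15.75
tcp_pos: [0.5006, 0.0102, 0.0211]
tool_rot: [0.131, 0.991, 0.0, 0.0]
force: [0.3, -0.4, 3.2]
width: -0.0005
```

```bash
python3 f.py
```

```text
16.0 [0.5006 0.0102 0.0211] F [0.87 0.21 3.19] sd [0.26 0.32 0.47] M [ 0.02  -0.072 -0.015] tau [-33.16 -21.27]
```

Call:
apply_moves --pt "0 0 0.001" --pt "0 0 0.002" --pt "0 0 0.003" --pt "0 0 0.003" --turn '[0,0,0,0]' --gripper '[0,0,0,0]'

```text
time: 16.5
tcp_pos: [0.5006, 0.0102, 0.0181]
tool_rot: [0.131, 0.991, 0.0, 0.0]
force: [0.5, 0.1, 5.0]
width: -0.0002
```

```bash
python3 f.py
```

```text
16.75 [0.5006 0.0102 0.0181] F [0.66 0.44 4.34] sd [0.16 0.41 0.32] M [ 0.006 -0.132 -0.025] tau [-32.52 -20.48]
```

Call:
apply_moves --pt "0 0 -0.01" --pt "0 0 -0.05" --pt "-0.012 -0.048 -0.05" --pt "-0.025 -0.096 -0.05" --pt "-0.037 -0.144 -0.05" --pt "-0.049 -0.191 -0.05" --pt "-0.049 -0.191 -0.03" --pt "-0.049 -0.191 -0.015" --turn '[0,0,0,0,0,0,0,0]' --gripper '[0,0,0,0,0,0,0,0]'

```text
time: 17.75
tcp_pos: [0.4965, -0.1868, 0.0316]
tool_rot: [0.132, 0.991, 0.001, -0.001]
force: [-0.3, 0.5, -0.5]
width: -0.0
```

Call:
apply_moves --pt "0 0 0.003" --pt "0 0 0.005" --pt "0 0 0.005" --turn '[0,0,0]' --gripper '[0,0,0]'

```text
time: 18.12
tcp_pos: [0.4985, -0.1865, 0.0283]
tool_rot: [0.131, 0.991, -0.0, 0.0]
force: [-0.1, 0.6, 0.2]
width: 0.0001
```

```bash
python3 f.py
```

```text
18.375 [ 0.4985 -0.187   0.0284] F [-0.24 -0.21 -0.06] sd [0.65 0.39 0.76] M [ 0.007 -0.034 -0.001] tau [-37.42 -23.46]
```

Call:
apply_moves --pt "0 0 0.002" --pt "0 0 0.004" --pt "0 0 0.005" --pt "0 0 0.005" --turn '[0,0,0,0]' --gripper '[0,0,0,0]'

```text
time: 18.88
tcp_pos: [0.4983, -0.1871, 0.0232]
tool_rot: [0.131, 0.991, -0.0, 0.0]
force: [0.3, -0.4, 2.3]
width: 0.0002
```

```bash
python3 f.py
```

```text
19.125 [ 0.4983 -0.1871  0.0232] F [-0.43  0.49  2.62] sd [0.4  0.33 0.4 ] M [ 0.053  0.018 -0.021] tau [-36.08 -22.24]
```

Call:
apply_moves --pt "0 0 0.001" --pt "0 0 0.002" --pt "0 0 0.002" --turn '[0,0,0]' --gripper '[0,0,0]'

```text
time: 19.5
tcp_pos: [0.4983, -0.187, 0.0211]
tool_rot: [0.131, 0.991, -0.0, 0.0]
force: [0.1, -0.4, 4.3]
width: -0.0
```

```bash
python3 f.py
```

```text
19.75 [ 0.4983 -0.1871  0.0211] F [-0.23 -0.18  4.59] sd [0.38 0.44 0.8 ] M [ 0.063  0.023 -0.   ] tau [-35.26 -21.5 ]
```

Call:
apply_moves --pt "0 0 0.001" --pt "0 0 0.002" --pt "0 0 0.003" --pt "0 0 0.003" --turn '[0,0,0,0]' --gripper '[0,0,0,0]'

```text
time: 20.25
tcp_pos: [0.4983, -0.1871, 0.0183]
tool_rot: [0.131, 0.991, -0.0, 0.0]
force: [0.2, 1.2, 5.6]
width: 0.0003
```

```bash
python3 f.py
```

```text
20.5 [ 0.4983 -0.187   0.0183] F [-0.42  0.92  6.87] sd [0.58 0.32 0.39] M [ 0.115  0.114 -0.011] tau [-34.35 -21.06]
```

The left foot is softest: at equal depth the forces are 2.9 N (left), 4.3 N (middle) and 6.9 N (right). I'll lift off and re-measure the left tag before moving to it.

Call:
apply_moves --pt "0 0 -0.01" --pt "0 0 -0.06" --pt "0 0 -0.075" --turn '[0,0,0]' --gripper '[0,0,0]'

```text
time: 20.88
tcp_pos: [0.4994, -0.1878, 0.0955]
tool_rot: [0.131, 0.991, -0.001, 0.002]
force: [0.4, 0.7, 0.0]
width: -0.0006
```

```bash
python3 - <<'E'
from h import *
from plant import get_image,get_obs
S=get_image("scene");T=get_image("top");m={}
S["T"]=60;T["T"]=32
for d,n,sl in((S,"S",(slice(140,280),slice(250,450))),(T,"T",(slice(190,285),slice(210,340)))):
    k=np.zeros((400,640),bool);k[sl]=orange(d)[sl];m[n]=[b[0].tolist() for b in blobs(k,20,500)];print(n,m[n])
k=np.zeros((400,640),bool);k[190:285,210:340]=dark(T)[190:285,210:340];print([b[0].tolist() for b in blobs(k,100,900)])
a=max(m["S"]);b=min(m["T"]);print(tri(S,a,T,b).round(4));print(get_obs()["tcp_pos"])
E
```

```text
S [[277.1, 174.8], [330.4, 206.1], [392.0, 238.0]]
T [[317.8, 216.5], [244.5, 220.0]]
[[314.3, 249.4], [236.3, 251.5]]
[0.5686 0.1779 0.0641]
[ 0.49911434 -0.18755955  0.09464741]
```

Nothing has moved: the pixels are unchanged, and the left tag is at (0.569, 0.178).

Call:
apply_moves --pt "0.004 0.053 0" --pt "0.008 0.106 0" --pt "0.012 0.159 0" --pt "0.015 0.212 0" --pt "0.019 0.265 0" --pt "0.023 0.318 0" --pt "0.027 0.371 0" --pt "0.027 0.371 0" --turn '[0,0,0,0,0,0,0,0]' --gripper '[0,0,0,0,0,0,0,0]'

```text
time: 21.98
tcp_pos: [0.5667, 0.1816, 0.0905]
tool_rot: [0.128, 0.992, -0.0, -0.002]
force: [-0.7, -0.7, -0.4]
width: 0.0
```

Call:
apply_moves --pt "0 0 0.03" --pt "0 0 0.05" --pt "0 0 0.058" --pt "0 0 0.058" --turn '[0,0,0,0]' --gripper '[0,0,0,0]'

```text
time: 22.48
tcp_pos: [0.5676, 0.1776, 0.0339]
tool_rot: [0.131, 0.991, -0.0, -0.001]
force: [-0.2, 0.6, 0.5]
width: 0.0001
```

```bash
python3 f.py; python3 - <<'E'
import cv2,numpy as np
s=np.load("last.npz")["pixels"][165:265,350:450].astype(float)
cv2.imwrite("pics/z6.png",cv2.resize(np.clip((s-20)*2.5,0,255).astype(np.uint8)[:,:,::-1],None,fx=6,fy=6,interpolation=0))
E
```

```text
22.725 [0.5694 0.1784 0.0361] F [0.4  0.25 0.37] sd [0.22 0.56 0.54] M [-0.025 -0.021  0.016] tau [-42.77 -24.6 ]
```

View pics/z6.png

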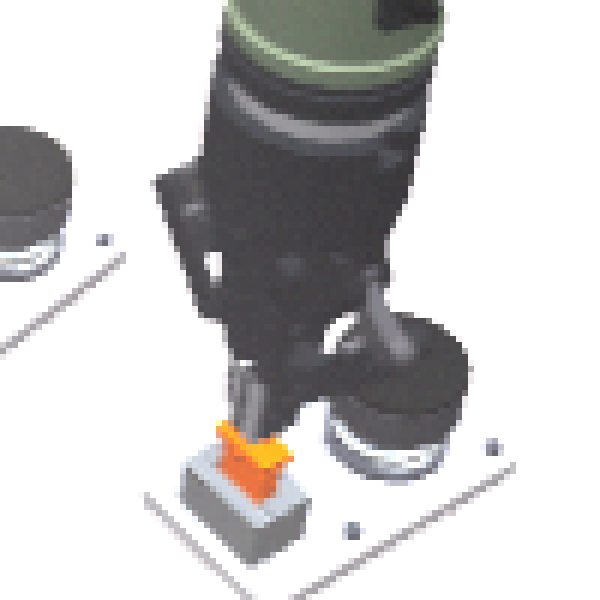

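The closed fingertips sit centred over the left orange cap, at crop (252,440), clear of the holder and the pad. Now pushing down.

Call:
apply_moves --pt "0 0 0.004" --pt "0 0 0.008" --pt "0 0 0.011" --pt "0 0 0.014" --pt "0 0 0.017" --pt "0 0 0.02" --pt "0 0 0.02" --turn '[0,0,0,0,0,0,0]' --gripper '[0,0,0,0,0,0,0]'

```text
time: 23.6
tcp_pos: [0.5683, 0.1783, 0.0145]
tool_rot: [0.131, 0.991, -0.0, -0.0]
force: [-0.2, 0.1, 1.2]
width: 0.0001
```

```bash
python3 f.py
```

```text
23.85 [0.5679 0.1782 0.0145] F [0.42 0.34 0.82] sd [0.47 0.69 0.38] M [ 0.018 -0.029  0.017] tau [-43.25 -23.79]
```

Call:
apply_moves --pt "0 0 0.001" --pt "0 0 0.002" --pt "0 0 0.003" --pt "0 0 0.003" --turn '[0,0,0,0]' --gripper '[0,0,0,0]'

```text
time: 24.35
tcp_pos: [0.5682, 0.1783, 0.0134]
tool_rot: [0.131, 0.991, -0.0, -0.0]
force: [-4.6, -0.2, 11.1]
width: 0.0001
```

```bash
python3 f.py
```

```text
24.6 [0.5681 0.1783 0.0134] F [-4.55 -0.84 10.42] sd [0.49 0.37 0.47] M [-0.194  0.775 -0.008] tau [-38.5  -22.83]
```

The force jumped to about 10 N at the hard stop, well above the 3 N slide friction. Retracting, then checking.

Call:
apply_moves --pt "0 0 -0.003" --pt "0 0 -0.03" --pt "0 0 -0.09" --pt "0 0 -0.13" --pt "0.05 0.03 -0.15" --pt "0.1 0.06 -0.15" --pt "0.15 0.1 -0.15" --pt "0.2 0.14 -0.15" --turn '[0,0,0,0,0,0,0,0]' --gripper '[0,0,0,0,0,0,0,0]'

```text
time: 25.6
tcp_pos: [0.4122, 0.3642, 0.1618]
tool_rot: [0.131, 0.991, 0.0, 0.0]
force: [0.3, 0.9, -0.4]
width: -0.0001
```

Call:
apply_moves --pt "0 0.06 0" --pt "0 0.12 0" --pt "0 0.12 0" --pt "0 0.12 0" --turn '[0,0,0,0]' --gripper '[0,0,0,0]'

```text
time: 26.1
tcp_pos: [0.4441, 0.4783, 0.1608]
tool_rot: [0.131, 0.991, -0.001, -0.001]
force: [0.1, -0.2, 0.3]
width: 0.0001
```

```bash
python3 - <<'E'
from h import *
from plant import get_image,get_obs
S=get_image("scene");T=get_image("top");m={};T["T"]=32
for d,n,sl in((S,"S",(slice(140,280),slice(250,450))),(T,"T",(slice(190,285),slice(210,430)))):
    k=np.zeros((400,640),bool);k[sl]=orange(d)[sl];m[n]=sorted(b[0].tolist() for b in blobs(k,15,500))
for a,b in zip(m["S"][::-1],m["T"]):print(a,b,tri(S,a,T,b).round(4))
k=np.zeros((400,640),bool);k[190:285,210:430]=dark(T)[190:285,210:430];print([b[0].tolist() for b in blobs(k,100,900)])
o=get_obs();print(o["tcp_pos"],o["force"],o["qvel"].round(3))
cv2.imwrite("pics/f7.png",cv2.resize(S["pixels"][130:310,230:500,::-1],(800,533),interpolation=2))
E
```

```text
[391.0, 242.3] [245.6, 219.8] [0.5694 0.178  0.0497]
[330.4, 206.1] [317.9, 216.4] [0.5797 0.0025 0.0665]
[277.1, 174.8] [395.1, 218.7] [ 0.5775 -0.1824  0.0672]
[[314.2, 249.4], [236.2, 251.5], [396.5, 251.5]]
[0.44447696 0.47760468 0.16187449] [-0.01868854  0.08787972 -0.28601389] [-0.006 -0.016  0.001  0.001 -0.001  0.001]
```

View pics/f7.png

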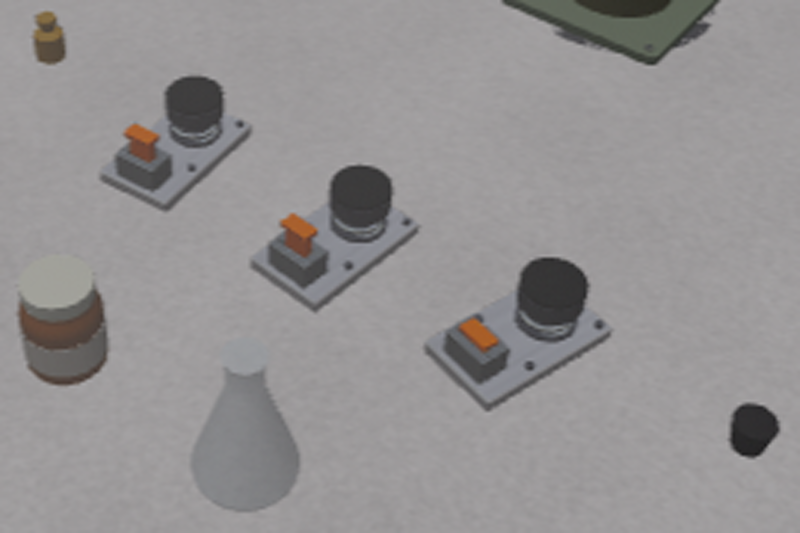

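The picture shows the left tag, at crop (478,333), down just above its holder. The other two tags are up, and the feet and bystanders haven't moved.

```bash
python3 -c "
from plant import hand_in;print(hand_in())"
```

```text
the job is handed in; nothing more can be done
None
```

The left foot has the softest spring, so I pushed its orange tag home and left the other two up. The job was handed in at about 26 s, with the arm clear of everything.

- **Springs:** I pressed the pads left, middle, right with closed fingertips, about 6 mm each. At equal depth the forces were about 2.9, 4.3 and 6.9 N.
- **Tag:** I pushed the left tag until the force jumped to about 10 N, well above the 3 N or so it takes to slide. Afterwards its cap measured 49.7 mm above the bench, against 48 mm nominal for fully home; the cameras are good to about 2 mm. The other two caps measured 66.5 and 67.2 mm.
- **Positions:** The last pictures show the pads, feet and middle and right tags at the same pixels as before. The flask, jar, weight and stopper look unmoved by eye; I did not measure them.
- **Disagreements:** The closed fingertips touched about 35 mm higher than the reported tool position. I found contact by force, after a slow descent on the first pad. Small sideways forces showed up, about 1.5 N on the left pad and 4.6 N on the tag, with no visible shift of the foot.

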